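# Shut and latch the gear-case hatch of a circle shear

### The arm

A 6-joint arm with a two-finger parallel gripper is mounted at the origin on the work surface. World frame = base frame: x ahead of the robot, y to its left, z up, the work surface at z = 0. Lengths are in mm, angles in rad, forces in N, time in s.
With the tool pointing down it reaches from about 325 to 775 mm from the base axis. Payload 5.5 kg.
Tool frame: the origin (TCP) lies midway between the tips of the shut fingers; the grasp point (between the pads) lies 19 mm behind it; x points along the fingers, y is the direction in which the jaws open and shut, and the axes are right-handed (so a half turn about x gives the same grasp; the last joint's range is limited). The gripper opens to 85 mm and grips with 20 to 120 N. Pads are 22 mm wide; open, the fingers measure 114 mm over their backs; the gripper's body (76 mm by 85 mm) begins 54 mm behind the grasp point. The pads swing forward as they close: fully open they stand 13 mm farther back than shut.
Start: joints at [-0.057, 0.091, 1.231, -0, 1.82, -0.057], TCP at [600.014, -0.003, 231.275] pointing down, gripper open.
Joint ranges: [-2.87, 2.87], [-0.86, 2.18], [0.17, 2.46], [-1.51, 4.65], [0.06, 2.69], [-2.65, 2.65]. Speed limits (rad/s): [2.57, 2.57, 3.01, 3.14, 3.14, 3.14].

### API

Orientations are given as a rotation vector (axis times angle).
In Python, from rig import bot gives the robot as it stands. The module is installed in compiled form; this text tells all that it offers.
- The arm moves only by the tool jog_arm, never from a script. Its argument "commands" is one flat list of numbers, 7 for each row, row after row: the shift along the tool's x, y, z in units of 40 mm (1.0 is 40 mm), then the turn, a rotation vector about the tool's x, y, z in units of 6 degrees (1.0 is 6 degrees), then the opening in per cent of the stroke, from 0 (shut) to 100 (fully open). In form: [x, y, z, wx, wy, wz, gripper, x, y, z, wx, wy, wz, gripper, ...]. A call has 1 to 12 rows; each row shifts and turns the pose as measured when the row begins, along the tool's axes as they then stand; what a row does not reach is not made up. A row lasts 1/8 s, in which the tool goes at most 62.5 mm and 10.7 degrees, less where a joint would pass 70% of its speed; a pose out of reach is approached as far as the arm can. A call is refused whole if a number of a shift passes 1 or a number of a turn 1, either way. A call with a gripper value outside its range is refused whole. The fingers move at their own pace and stop on an object; the grip force is fixed at half the most. Time passes only in rows, so rows that do not move let the fingers close. It gives the time, the measured TCP pose, the force and the opening at its end, in the units of the state.
- bot.get_obs(): the state, without advancing time (a new reading comes with each control period).
- bot.read_camera(name): name is "scene" or "side" or "wrist"; returns (picture, depth): 384x512x3 uint8, red, green, blue; 384x512 float32, mm along the optical axis (not along the pixel's ray), 0 where there is no reading.
- bot.get_calibration(name): a dict with "vertical_fov" (degrees; the focal length in pixels is half the picture's height over the tangent of half this angle, whatever the lens; pixels are square), "cx", "cy" (the principal point, pixels), "k1" (the pictures are not rectified: a ray, as slopes to the right and down, at radius r is drawn at 1 + k1 r^2 times it, then the intrinsics apply), "T" (4x4, takes a point from camera to world coordinates). Camera axes: x right, y up, looking along -z (the intrinsics and any distortion apply to the point x, -y, -z); pixel columns grow to the right and rows downward; lengths in mm; the calibration is good to about 2 mm. A picture is of the moment at which its call begins: read the wrist's pose just before it. get_calibration takes no time and is no camera call; for the wrist camera it gives the pose at the moment of the call.
- bot.close_job(): hands the job in, once; it reports no verdict.
Trained networks look in the newest picture that a camera, given by its name, has taken for a name from the list of things; names that differ only in an ending like _2 or _b are one class to them, and where a whole thing is asked for, a point or a joint stands for the part that bears it (a point fixed in the world has none). Each returns a list of dicts, best first, with "confidence" (0 to 1); they miss things now and then, are a little off and sometimes report something else, mostly with a low value. They report only what shows in the picture. A call takes as long as a camera call.
- bot.cut_out(name, camera): "region" (384x512 bool, what is visible of it) and "point" ([column, row] in pixels, amid what is visible of it).
The state is a dict: "t": time; "joints": joint angles; "joint_vel": joint speeds; "effort": joint torques, N m; "tcp_pos": TCP position; "ee_rot": TCP orientation; "contact_force": force on the tool from outside, world axes, zero at the start; "moment": the same for the moment, N m; "width": finger opening in mm.
Only numpy, scipy, OpenCV 4.12 (cv2) and the standard library are available. Lean on these libraries where they do the work, as an engineer would, in place of code of your own. Each camera call takes 0.05 s, during which the arm holds its last target. There are 200 camera calls.

### The job

Swing the green hatch of the grey gear case down onto its rubber seal. Press it down through the red wing knob, firmly but gently enough not to crush the seal, and turn the knob clockwise (seen from above) all the way, so that its hidden tongue passes under the near edge of the frame and keeps the hatch shut once you let go. Do not force the tongue against the frame edge, and leave the things around the machine alone.

Things in the scene. Friction and masses are not known exactly. Their poses are not given: they have to be found in the camera images.
- machine: the grey gear case of a circle shear, bolted to the bench; foot plate 300 x 250 mm, case 250 x 200 mm, about 115 mm high. Origin at the centre of its underside; -x is its near side (where the hatch opens), +x the hinge side, z up. A cutter spindle sticks out 168 mm to +y at 66 mm height.
- hatch (a joint): angle of the hatch in rad: 0 = level and latched, give or take 0.025; larger = more open (starts 0.45 to 0.9). The hinge runs along the machine's y axis and is stiff (about 0.5 N m of friction), so the hatch stays where it is left. The free edge meets the rubber seal at about 0.03; pressed fully it goes to about -0.01 (both give or take 0.025).
- hatch_hinge (a point): a point on the hinge axis, half-way along it, at the underside of the hatch; its x axis lies along the closed hatch, away from the free edge (turns with the hatch). The hatch is a green plate 212 x 172 mm, 4 mm thick, reaching 212 mm from the hinge to -x.
- press_pad (a point): the middle of the small yellow pad (24 x 30 mm) on the upper face of the hatch near its free edge, 199 mm from the hinge axis and 62 mm to the machine's -y from the knob's axis: a free place to push the hatch down.
- knob_grip (a point): middle of the knob's red wing, on the knob's axis (165 mm from the hinge axis, square to the hatch). The wing is 50 mm long (along this point's y axis), 12 mm thick (along its x axis), 28 mm high: its top is 14 mm above this point. A white mark on its -y end shows which way the tongue points. The hatch's upper face is 21 mm below this point.
- knob_flange (a point): centre of the upper face of the black round flange under the wing, 14 mm below knob_grip on the same axis; 58 mm across, turns with the knob, so that fingertips can bear on it to press while gripping the wing.
- wing_knob (a joint): knob angle in rad, growing clockwise from above. At 0 the wing is parallel to the free edge and the tongue is clear of the frame (starts 0 to 0.28); at 1.57 its white end points at the free edge and the tongue is fully behind the frame (stop at 1.62). The tongue, a 5 mm thick steel bar 40 mm long from the axis, meets the frame edge at about 0.35. Turning takes under 0.3 N m.
- frame_edge (a point): middle of the near frame edge, fixed to the machine, 22 mm from the knob's axis. The real frame and seal are shimmed up to 4.5 mm higher or lower, unseen, so go by force: from first touch of the seal press about 5 mm at the knob (about 13 N, hinge friction included) to let the tongue under; at 6.5 mm and 17 N the seal is solid. 14 to 18 N is right; less, and the tongue strikes the edge.
- oil: yellow oil bottle with a red cap, 54 mm across, 120 mm high, to the machine's -y side; leave it alone. Origin at its underside.
- spanner: steel spanner lying to the machine's +y side; leave it alone. Origin at the middle of its underside.
- blank: round aluminium blank, 100 mm across, 6 mm thick, lying on the machine's -y side; leave it alone. Origin at its underside.
- cutter: spare steel cutter ring, 70 mm across, 12 mm thick, lying on the machine's +y side; leave it alone. Origin at its underside.

How it is judged (in metres and radians):
On the way, in this order (a step that is already met when the one before it is completed fails the run):
1. the hatch is swung down near its seal with the knob still unturned (value of joint hatch below 0.07 rad and value of joint wing_knob below 0.6 rad), for 0.1 s.
2. the knob is turned across with the hatch pressed down (value of joint wing_knob above 1.3 rad and value of joint hatch below 0.029 rad), for 0.2 s.
At the end, for the whole second after the job is handed in: The hatch is down (joint below 0.029 rad), the knob is turned past 1.3 rad, and the tongue bears on the underside of the frame edge, so that the seal cannot lift the hatch (all of step 2 and contact force between wing_knob_c0 and frame_c0 above 2 N); the robot touches nothing.
It fails at once if the seal is crushed: pressed with more than 30 N (contact force between hatch_c0 and seal_c0 above 30 N).
It fails at once if the tongue is forced against the frame edge with more than 30 N (contact force between wing_knob_c0 and frame_c0 above 30 N).
It fails at once if a bystander is moved by more than 15 mm (distance of any of oil, spanner, blank, cutter from where it was at the start of the episode above 0.015 m).
It also fails if it takes over 58 s, if anything falls off the work surface, if the arm or the gripper's body presses on something with over 40 N, if the wrist force passes 120 N, or if a joint passes its speed limit or range.

## Working session

There is one attempt and no reset: what is moved stays moved. The work goes in short steps, Python scripts to look and compute and a tool call to move; the robot and the scene stay as the last step left them, time stands still between calls to the robot, and variables do not carry over. Pictures are saved under pics/ and viewed, about 8 in all and at most 12, crops included, and the job is handed in when it is done.

Besides the shell and the picture viewer there is one more tool, called after "Request:" by a JSON object that holds its "op" and its "data". jog_arm: Moves the arm, as the interface text tells. Its arguments: {"type":"object","properties":{"commands":{"type":"array","items":{"type":"number"}}},"required":["commands"]}

```bash
mkdir -p pics; cat > h.py <<'E'
import numpy as np, cv2
from rig import bot
from scipy.spatial.transform import Rotation as R
def cloud(name,depth,cal=None):
    c=cal or bot.get_calibration(name); f=192/np.tan(np.radians(c["vertical_fov"]/2))
    K=np.array([[f,0,c["cx"]],[0,f,c["cy"]],[0,0,1.]])
    u,v=np.meshgrid(np.arange(512.),np.arange(384.))
    p=cv2.undistortPoints(np.stack([u,v],-1).reshape(-1,1,2),K,np.array([c["k1"],0,0,0.])).reshape(384,512,2)
    P=np.stack([p[...,0]*depth,-p[...,1]*depth,-depth],-1)
    W=P@np.array(c["T"])[:3,:3].T+np.array(c["T"])[:3,3]
    W[depth<=0]=np.nan
    return W
E
python3 - <<'E'
from h import *
print(bot.get_obs())
ims=[]
for n in ["scene","side"]:
    im,d=bot.read_camera(n); W=cloud(n,d); np.savez(f"{n}0.npz",im=im,W=W)
    cv2.imwrite(f"pics/{n}0.png",im[...,::-1])
    for k in ["hatch","wing_knob","knob_flange","press_pad","machine","oil"]:
        for r in bot.cut_out(k,n)[:2]:
            p=W[r["region"]]; print(n,k,round(r["confidence"],2),np.round(r["point"]),r["region"].sum(),np.round(np.nanmedian(p,0)),np.round(np.nanpercentile(p,[5,95],axis=0)).tolist())
    ims.append(im)
E
```

```text
{'t': 0.0, 'joints': array([-5.66629127e-02,  9.18800050e-02,  1.23190751e+00,  2.26631019e-05,
        1.81978894e+00, -5.66837920e-02]), 'joint_vel': array([-0.00178271,  0.0007478 ,  0.00041018,  0.00056232,  0.00125342,
       -0.00039494]), 'effort': array([ 1.92109423e-03, -4.58737707e+01, -4.18019521e+01,  2.08830479e-04,
        1.19483890e-02, -1.60596358e-05]), 'tcp_pos': array([5.99716424e+02, 4.40556845e-02, 2.30125992e+02]), 'ee_rot': array([ 1.20834251,  1.21076849, -1.21057408]), 'contact_force': array([ 0.01174371, -0.88137848, -0.21877879]), 'moment': array([-0.02215946, -0.03905633,  0.00162495]), 'width': 85.35106425349505}
scene hatch 0.64 [188. 264.] 10345 [ 638. -140.  196.] [[573.0, -213.0, 126.0], [708.0, -59.0, 261.0]]
scene wing_knob 0.74 [175. 239.] 862 [ 611. -135.  249.] [[587.0, -159.0, 223.0], [628.0, -111.0, 262.0]]
scene wing_knob 0.67 [188. 262.] 10442 [ 637. -140.  196.] [[572.0, -213.0, 125.0], [708.0, -58.0, 261.0]]
scene knob_flange 0.7 [175. 240.] 870 [ 610. -135.  250.] [[586.0, -158.0, 222.0], [627.0, -111.0, 262.0]]
scene press_pad 0.59 [187.
[... 160 characters left out ...]
, [762.0, -45.0, 258.0]]
scene machine 0.48 [248. 227.] 468 [563.  71.  12.] [[539.0, 33.0, 3.0], [598.0, 95.0, 15.0]]
scene oil 0.66 [128. 356.] 994 [ 661. -322.   79.] [[639.0, -344.0, 14.0], [672.0, -300.0, 120.0]]
scene oil 0.41 [200. 291.] 17832 [ 668. -147.  141.] [[570.0, -246.0, 10.0], [762.0, -47.0, 258.0]]
side hatch 0.61 [249. 109.] 794 [646. -96. 183.] [[567.0, -213.0, 107.0], [711.0, -47.0, 263.0]]
side press_pad 0.88 [251. 108.] 716 [646. -95. 187.] [[567.0, -198.0, 127.0], [707.0, -47.0, 263.0]]
side machine 0.67 [252. 143.] 5727 [620. -66.  66.] [[486.0, -222.0, 9.0], [743.0, 23.0, 208.0]]
side oil 0.2 [262. 205.] 374 [563.  70.  12.] [[536.0, 40.0, 5.0], [592.0, 97.0, 14.0]]
```

View pics/scene0.png

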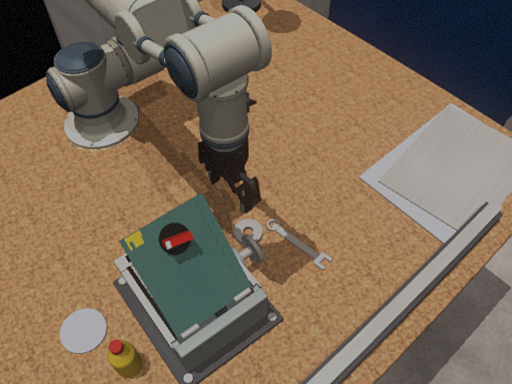

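View pics/side0.png

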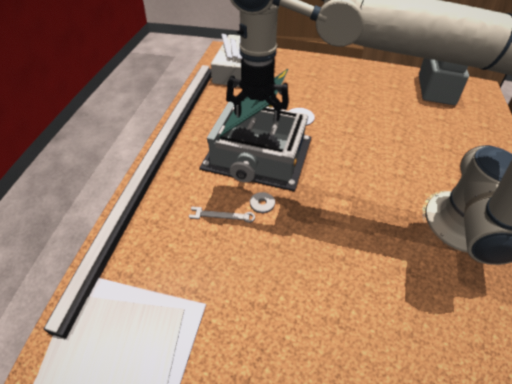

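The scene shows the hatch open towards the robot. The knob is at about (175,239) and the yellow pad at (135,240). The spanner and ring lie to the +y side, the oil bottle and blank to the -y side. Next I fit the hatch plane.

```bash
python3 - <<'E'
from h import *
z=np.load("scene0.npz"); im,W=z["im"],z["W"]
r=bot.cut_out("hatch","side")  # unused timing ok
hsv=cv2.cvtColor(im,cv2.COLOR_RGB2HSV).astype(int)
H,S,V=[hsv[...,i] for i in range(3)]
box=np.zeros(H.shape,bool); box[195:345,110:270]=1
ok=box&~np.isnan(W[...,0])
g=ok&(H>65)&(H<95)&(S>70)&(W[...,2]>100)
P=W[g]; 
for _ in range(6):
    c=P.mean(0); n=np.linalg.svd(P-c,full_matrices=False)[2][2]; n*=np.sign(n[2])
    d=(P-c)@n; P=P[abs(d)<max(2.5*d.std(),1)]
print("plane",c,n,d.std(),len(P)); th=np.arccos(n[2]); 
# open hatch: free edge (-x) raised -> normal tilts to +x machine? 
hx=n[:2]/np.linalg.norm(n[:2]); yaw=np.arctan2(hx[1],hx[0]); print("angle",th,"yaw",yaw)
ex=np.array([hx[0],hx[1],0]); ey=np.array([-hx[1],hx[0],0]); ux=np.cross(ey,n) # along hatch away from free edge
print("ux",ux)
Q=(P-c); a=Q@ux;b=Q@ey
print("range along ux",np.percentile(a,[0.3,1,99,99.7]),"ey",np.percentile(b,[.3,1,99,99.7]))
# in-plane rect
rect=cv2.minAreaRect(np.c_[a,b].astype(np.float32)); print(rect)
def rep(name,m):
    q=W[m]-c; print(name,m.sum(),np.round(np.median(q@ux),1),np.round(np.median(q@ey),1),np.round(np.percentile(q@n,[5,50,95]),1),np.round(np.percentile(q@ux,[2,98]),1),np.round(np.percentile(q@ey,[2,98]),1))
red=ok&((H<8)|(H>172))&(S>140)&(W[...,2]>150); rep("red",red)
yel=ok&(H>22)&(H<35)&(S>150)&(W[...,2]>150)&(np.arange(512)[None]<160); rep("yel",yel)
k=ok&(V<45)&(W[...,2]>150); kk=((W-c)@n); k&=(kk>1)&(kk<20); rep("flange",k)
wht=cv2.dilate(red.astype(np.uint8),np.ones((9,9)))>0
wht&=ok&(S<60)&(V>120); rep("white",wht)
q=W[red]-c; t=q[(q@n)>25]; print("topred n",len(t))
if len(t)>20:
    m=cv2.minAreaRect(np.c_[t@ux,t@ey].astype(np.float32)); print("wing rect ux,ey",m)
cv2.imwrite("pics/crop0.png",cv2.resize(im[190:350,100:290,::-1],None,fx=4,fy=3.75,interpolation=cv2.INTER_CUBIC))
E
```

```text
plane [ 650.19180353 -137.68068646  184.14985232] [ 0.70287285 -0.05041701  0.70952652] 1.4610419787822961 6050
angle 0.7819702529138484 yaw -0.07160727905901904
ux [ 0.70770821 -0.05076385 -0.70467873]
range along ux [-115.12243449 -113.95963902   90.81559425   93.1116571 ] ey [-82.85648351 -82.04815297  84.37162194  85.27846177]
((-10.841499328613281, 1.2535781860351562), (170.91770935058594, 211.07415771484375), 89.68907165527344)
red 290 -72.6 3.3 [ 6.3 33.1 36.7] [-80.8 -54.6] [-23.7  25.4]
yel 180 -106.6 -59.4 [-1.8  0.5  2.6] [-115.9  -93.2] [-74.5 -46.9]
flange 428 -80.4 0.2 [3.9 6.6 9.1] [-97.1 -43.9] [-25.  25.]
white 35 -74.2 -19.2 [ 5.7 36.  38.5] [-80.4 -60.4] [-23.9 -14.4]
topred n 185
wing rect ux,ey ((-71.26915740966797, 1.3038139343261719), (50.05705642700195, 12.583029747009277), 79.1460189819336)
```

View pics/crop0.png

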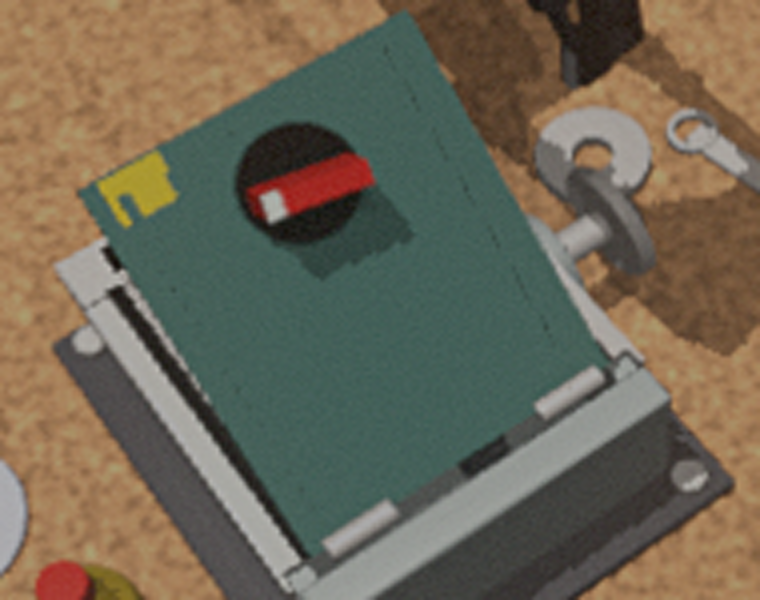

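The hatch stands at about 0.78 rad, the machine's yaw is about -0.07 and the knob is at about 0.19 rad. The first step is to go above the pad with the fingers shut.

Request:
{"op": "jog_arm", "data": {"commands": [-0.95,0,0,0,0,0,0,-0.95,0,0,0,0,0,0,0,-0.1,1,0,0,0,0,0,-0.1,1,0,0,0,0,0,-0.1,1,0,0,0,0,0,-0.1,1,0,0,0,0,0,-0.1,0.8,0,0,0,0,0,0,0,0,0,0,0]}}

```text
t: 1.75
tcp_pos: [579.6, -197.0, 309.1]
ee_rot: [1.207, 1.21, -1.208]
contact_force: [-0.1, -0.0, 0.1]
width: 0.0
```

Request:
{"op": "jog_arm", "data": {"commands": [0.6,0,-0.1,0,0,0,0,0.25,0,0,0,0,0,0,0.2,0,0,0,0,0,0]}}

```text
t: 2.12
tcp_pos: [580.3, -191.4, 267.8]
ee_rot: [1.208, 1.209, -1.205]
contact_force: [-0.4, -0.9, -0.2]
width: -0.4
```

Request:
{"op": "jog_arm", "data": {"commands": [0.2,0,0,0,0,0,0,0.2,0,0,0,0,0,0]}}

```text
t: 2.38
tcp_pos: [580.8, -190.6, 251.9]
ee_rot: [1.207, 1.208, -1.203]
contact_force: [1.3, 0.2, 2.8]
width: 0.2
```

Request:
{"op": "jog_arm", "data": {"commands": [0.27,-0.25,0,0,0,0,0,0.29,-0.22,0,0,0,0,0,0.31,-0.2,0,0,0,0,0,0.32,-0.18,0,0,0,0,0,0.33,-0.15,0,0,0,0,0]}}

```text
t: 3.0
tcp_pos: [542.0, -190.0, 191.4]
ee_rot: [1.208, 1.203, -1.197]
contact_force: [0.1, 0.9, 1.2]
width: 0.3
```

Request:
{"op": "jog_arm", "data": {"commands": [0.34,-0.13,0,0,0,0,0,0.34,-0.1,0,0,0,0,0,0.34,-0.07,0,0,0,0,0,0.25,-0.04,0,0,0,0,0]}}

```text
t: 3.5
tcp_pos: [528.6, -189.9, 138.7]
ee_rot: [1.209, 1.201, -1.196]
contact_force: [-0.5, 0.5, 1.0]
width: 0.1
```

Request:
{"op": "jog_arm", "data": {"commands": [0.12,0,0,0,0,0,0,0.1,0,0,0,0,0,0]}}

```text
t: 3.75
tcp_pos: [528.5, -189.9, 128.8]
ee_rot: [1.209, 1.202, -1.196]
contact_force: [-0.1, -0.6, 0.1]
width: 0.3
```

Request:
{"op": "jog_arm", "data": {"commands": [0.07,0,0,0,0,0,0]}}

```text
t: 3.88
tcp_pos: [528.5, -190.0, 126.1]
ee_rot: [1.208, 1.202, -1.196]
contact_force: [-3.1, 0.6, 3.5]
width: -0.0
```

```bash
python3 - <<'E'
from h import *
for n in ["scene"]:
    im,d=bot.read_camera(n); cv2.imwrite("pics/b.png",cv2.resize(im[180:350,90:300,::-1],None,fx=3.5,fy=3.5))
    W=cloud(n,d); hsv=cv2.cvtColor(im,cv2.COLOR_RGB2HSV).astype(int); H,S,V=[hsv[...,i] for i in range(3)]
    P=W[(H>65)&(H<95)&(S>70)&(W[...,2]>90)&(W[...,2]<150)]
    for _ in range(8):
        c=P.mean(0); nn=np.linalg.svd(P-c,full_matrices=False)[2][2]; nn*=np.sign(nn[2]); e=(P-c)@nn; P=P[abs(e)<max(2*e.std(),1)]
    print(c,nn,e.std(),len(P))
o=bot.get_obs(); print(o["tcp_pos"],o["contact_force"])
E
```

```text
[ 613.26330092 -140.65869056  122.40288511] [ 0.03965977 -0.00598357  0.99919533] 1.1906317769126682 1516
[ 528.4327686  -189.95092909  125.91022297] [-0.298069    0.49644546  1.61638235]
```

View pics/b.png

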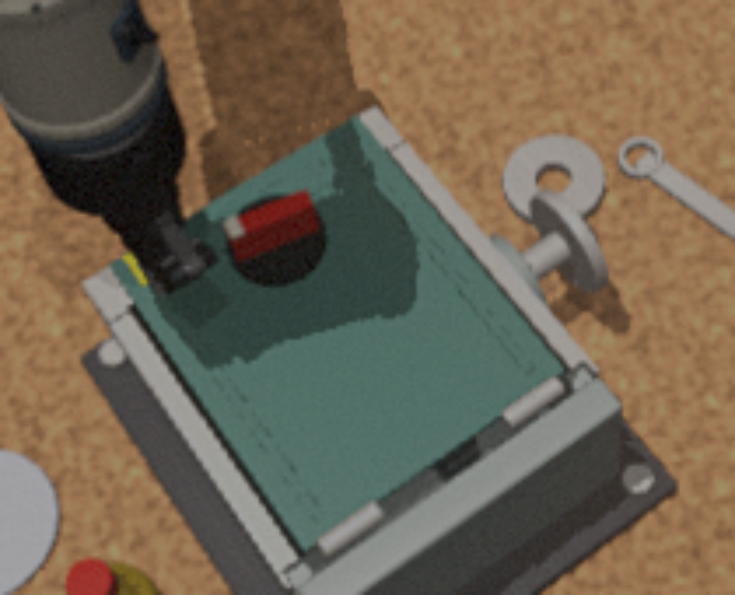

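The hatch is down at about 0.04 rad and the knob is still unturned. Next I lift off and open over the knob.

Request:
{"op": "jog_arm", "data": {"commands": [-0.9,0,0,0,0,0,0,-0.9,0,0,0,0,0,60,-0.6,0,-0.5,0,0,0,60,0,0.2,-0.5,0.9,0,0,60,0,0.3,-0.5,0.9,0,0,60,0,0,0,0.7,0,0,60,0,0,0,0,0,0,60]}}

```text
t: 4.8
tcp_pos: [551.0, -129.6, 226.4]
ee_rot: [1.408, 1.06, -1.387]
contact_force: [-0.2, 0.7, 0.7]
width: 51.2
```

```bash
cat > k.py <<'E'
from h import *
import sys
o=bot.get_obs(); Rt=R.from_rotvec(o["ee_rot"]).as_matrix()
print("tcp",o["tcp_pos"],"tool x",Rt[:,0],"tool y yaw",np.arctan2(Rt[1,1],Rt[0,1]),o["contact_force"],o["width"])
for n in ["scene","wrist"]:
    cal=bot.get_calibration(n); im,d=bot.read_camera(n); W=cloud(n,d,cal)
    hsv=cv2.cvtColor(im,cv2.COLOR_RGB2HSV).astype(int); H,S,V=[hsv[...,i] for i in range(3)]
    near=(np.hypot(W[...,0]-550,W[...,1]+129)<60)&(W[...,2]>105)&(W[...,2]<165)
    red=near&((H<8)|(H>172))&(S>120)
    cv2.imwrite(f"pics/{n}_{sys.argv[1]}.png",im[...,::-1])
    t=W[red]; print(n,"red",red.sum())
    if len(t)<30: continue
    zt=np.percentile(t[:,2],90); t=W[near&(abs(W[...,2]-zt)<4)]
    r=cv2.minAreaRect(t[:,:2].astype(np.float32)); b=cv2.boxPoints(r); e=max([b[1]-b[0],b[2]-b[1]],key=np.linalg.norm)
    yaw=np.arctan2(e[1],e[0]); yaw=yaw if yaw>0 else yaw+np.pi
    print("ztop",zt,"centre",r[0],"mean",t.mean(0),"size",r[1],"long yaw",yaw,"=> thin yaw",yaw-np.pi/2)
    q=W[(H>65)&(H<95)&(S>60)&(W[...,2]>95)&(W[...,2]<150)]
    for _ in range(8):
        c=q.mean(0); nn=np.linalg.svd(q-c,full_matrices=False)[2][2]; nn*=np.sign(nn[2]); s=(q-c)@nn; q=q[abs(s)<max(2*s.std(),1)]
    print("plane",c,nn,len(q))
E
python3 k.py 1
```

```text
tcp [ 550.95819651 -129.59223292  226.42795044] tool x [ 0.016618   -0.00281673 -0.99985794] tool y yaw -0.2630527893924725 [-0.19342534  0.72534166  0.66992737] 51.18969309031198
scene red 290
ztop 160.81028834606454 centre (550.7268676757812, -129.1373291015625) mean [ 551.60606767 -129.60048344  159.68877472] size (50.67567825317383, 15.280936241149902) long yaw 1.2972419 => thin yaw -0.27355444
plane [ 625.72616241 -138.19430646  121.87551313] [ 0.03763246 -0.0056949   0.99927542] 5810
wrist red 1347
ztop 161.7453269037718 centre (550.5692138671875, -128.166748046875) mean [ 550.98542554 -127.23953691  161.15163114] size (50.577857971191406, 11.954612731933594) long yaw 1.3129689 => thin yaw -0.25782752
plane [ 617.4955786  -121.41343023  123.628826  ] [ 0.03777675 -0.00392696  0.99927849] 44374
```

View pics/wrist_1.png

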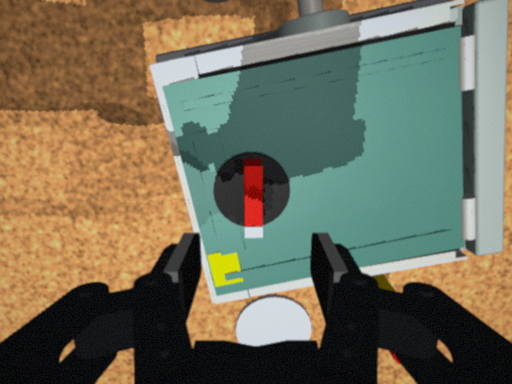

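The wrist picture shows the wing at (253,195), lined up between the fingers, and the hatch down. Descending and closing.

Request:
{"op": "jog_arm", "data": {"commands": [0.9,0,0,0,0,0,60,0.8,0,0,0,0,0,60,0.4,0,0,0,0,0,60,0.05,0,0,0,0,0,60]}}

```text
t: 5.4
tcp_pos: [552.7, -131.4, 139.6]
ee_rot: [1.406, 1.059, -1.383]
contact_force: [0.2, -0.9, 1.0]
width: 51.2
```

Request:
{"op": "jog_arm", "data": {"commands": [0,0,0,0,0,0,0,0,0,0,0,0,0,0,0,0,0,0,0,0,0,0,0,0,0,0,0,0]}}

```text
t: 5.9
tcp_pos: [549.9, -130.8, 141.8]
ee_rot: [1.404, 1.065, -1.388]
contact_force: [4.0, -1.7, -3.3]
width: 10.7
```

Request:
{"op": "jog_arm", "data": {"commands": [0.05,0,0,0,0,0,0,0.05,0,0,0,0,0,0]}}

```text
t: 6.15
tcp_pos: [549.9, -130.9, 140.6]
ee_rot: [1.404, 1.064, -1.387]
contact_force: [-6.4, 1.5, 6.7]
width: 10.5
```

Request:
{"op": "jog_arm", "data": {"commands": [0.05,0,0,0,0,0,0,0.05,0,0,0,0,0,0]}}

```text
t: 6.4
tcp_pos: [549.9, -130.9, 140.3]
ee_rot: [1.404, 1.062, -1.385]
contact_force: [-4.9, 1.1, 6.6]
width: 10.5
```

Request:
{"op": "jog_arm", "data": {"commands": [0.05,0,0,0,0,0,0]}}

```text
t: 6.52
tcp_pos: [549.9, -130.9, 140.3]
ee_rot: [1.405, 1.061, -1.385]
contact_force: [-5.6, 1.4, 6.3]
width: 10.5
```

Request:
{"op": "jog_arm", "data": {"commands": [0.07,0,0,0,0,0,0,0.09,0,0,0,0,0,0]}}

```text
t: 6.78
tcp_pos: [549.7, -130.9, 138.8]
ee_rot: [1.405, 1.058, -1.383]
contact_force: [-8.7, 2.6, 11.1]
width: 10.6
```

Request:
{"op": "jog_arm", "data": {"commands": [0.1,0,0,0,0,0,0,0.1,0,0,0,0,0,0]}}

```text
t: 7.02
tcp_pos: [549.6, -130.9, 137.7]
ee_rot: [1.406, 1.055, -1.38]
contact_force: [-10.7, 1.4, 13.9]
width: 10.4
```

Request:
{"op": "jog_arm", "data": {"commands": [0.12,0,0,0,0,0,0,0.12,0,0,0,0,0,0]}}

```text
t: 7.28
tcp_pos: [549.5, -130.9, 136.7]
ee_rot: [1.408, 1.051, -1.377]
contact_force: [-12.5, 2.8, 18.9]
width: 10.5
```

```bash
python3 - <<'E'
from h import *
o=bot.get_obs(); print(o["tcp_pos"],R.from_rotvec(o["ee_rot"]).as_matrix().round(3).tolist(),o["contact_force"],o["moment"],o["joints"].round(3))
E
python3 k.py 2
```

```text
[ 549.49451158 -130.88920263  136.65007992] [[0.028, 0.966, -0.257], [-0.008, -0.256, -0.967], [-1.0, 0.029, 0.0]] [-12.48761123   2.78600246  18.89781252] [ 0.70033275  2.21416601 -0.04701965] [-2.950e-01 -2.800e-02  1.520e+00  1.000e-03  1.621e+00 -3.500e-02]
tcp [ 549.49451158 -130.88920263  136.65007992] tool x [ 0.02788745 -0.00761381 -0.99958207] tool y yaw -0.25947481522135063 [-12.48761123   2.78600246  18.89781252] 10.510134619097974
scene red 116
ztop 154.82789778738896 centre (557.1583251953125, -131.28424072265625) mean [ 552.30047709 -132.88486798  154.63260188] size (50.65195083618164, 27.297584533691406) long yaw 1.2937123 => thin yaw -0.2770841
plane [ 625.48000245 -138.50703133  119.17706666] [ 0.00759892 -0.00339339  0.99996537] 5849
wrist red 3153
ztop 156.82080829771127 centre (551.40478515625, -127.84329986572266) mean [ 550.14766518 -125.52655489  156.34460028] size (34.74085235595703, 50.767513275146484) long yaw 1.7254101 => thin yaw 0.15461373
plane [ 608.17105313 -107.6368438   120.77335907] [ 0.00754413 -0.00156996  0.99997031] 72775
```

View pics/wrist_2.png

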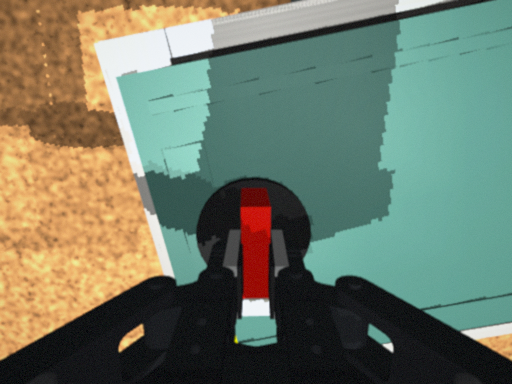

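Request:
{"op": "jog_arm", "data": {"commands": [0.11,-0.05,0,0,0,0,0,0.11,-0.05,0,0,0,0,0]}}

```text
t: 7.62
tcp_pos: [549.3, -130.8, 136.8]
ee_rot: [1.413, 1.038, -1.366]
contact_force: [-1.4, 0.6, 12.4]
width: 10.4
```

Request:
{"op": "jog_arm", "data": {"commands": [0.11,-0.05,0,0,0,0,0,0.11,-0.05,0,0,0,0,0]}}

```text
t: 7.88
tcp_pos: [549.3, -130.9, 136.8]
ee_rot: [1.418, 1.025, -1.356]
contact_force: [-2.0, 0.2, 12.4]
width: 10.4
```

Request:
{"op": "jog_arm", "data": {"commands": [0.13,-0.05,0.01,0,0,-0.15,0,0.13,-0.05,0.01,0,0,-0.15,0]}}

```text
t: 8.12
tcp_pos: [549.3, -130.9, 136.7]
ee_rot: [1.413, 1.04, -1.366]
contact_force: [-4.5, 2.0, 16.1]
width: 10.4
```

```bash
cat > s.py <<'E'
from h import *
for r in ([1.418,1.025,-1.356],bot.get_obs()["ee_rot"]):
    M=R.from_rotvec(r).as_matrix(); print("toolx",M[:,0].round(4),"yaw",np.arctan2(M[1,1],M[0,1]).round(3))
o=bot.get_obs(); print(o["tcp_pos"],o["contact_force"].round(1),o["moment"].round(2))
E
python3 s.py
```

```text
toolx [ 0.0569 -0.0159 -0.9983] yaw -0.26
toolx [ 0.0418 -0.0103 -0.9991] yaw -0.259
[ 549.33006372 -130.88761106  136.70292461] [-4.5  2.  16.1] [ 0.56  1.05 -0.02]
```

Request:
{"op": "jog_arm", "data": {"commands": [0.13,-0.055,0.015,0,0,-0.15,0,0.13,-0.055,0.015,0.4,-0.03,-0.12,0,0.13,-0.053,0.018,0.5,-0.04,-0.12,0]}}

```text
t: 8.5
tcp_pos: [549.1, -130.9, 136.7]
ee_rot: [1.473, 0.998, -1.447]
contact_force: [-3.7, 3.2, 16.2]
width: 10.3
```

```bash
python3 s.py
```

```text
toolx [ 0.0569 -0.0159 -0.9983] yaw -0.26
toolx [ 0.0244 -0.0092 -0.9997] yaw -0.354
[ 549.14627434 -130.85874508  136.68558339] [-3.7  3.2 16.2] [0.67 0.66 0.05]
```

Request:
{"op": "jog_arm", "data": {"commands": [0.13,-0.05,0.022,0.5,-0.05,-0.1,0,0.13,-0.05,0.025,0.5,-0.05,-0.1,0]}}

```text
t: 8.75
tcp_pos: [549.0, -130.8, 136.7]
ee_rot: [1.542, 0.934, -1.528]
contact_force: [-4.4, 2.1, 14.7]
width: 10.9
```

Request:
{"op": "jog_arm", "data": {"commands": [0.13,-0.048,0.03,0.5,-0.05,-0.1,0,0.13,-0.046,0.033,0.5,-0.05,-0.1,0]}}

```text
t: 9.0
tcp_pos: [548.8, -130.8, 136.7]
ee_rot: [1.612, 0.867, -1.607]
contact_force: [-3.3, 3.6, 14.9]
width: 10.6
```

```bash
python3 s.py
```

```text
toolx [ 0.0569 -0.0159 -0.9983] yaw -0.26
toolx [ 0.0101 -0.0131 -0.9999] yaw -0.568
[ 548.7580053  -130.79842959  136.72807892] [-3.3  3.6 14.9] [0.73 0.48 0.08]
```

Request:
{"op": "jog_arm", "data": {"commands": [0.135,-0.044,0.033,0.7,-0.05,-0.06,0,0.135,-0.041,0.035,0.7,-0.05,-0.06,0,0.135,-0.038,0.035,0.7,-0.06,-0.06,0]}}

```text
t: 9.38
tcp_pos: [548.3, -130.6, 136.7]
ee_rot: [1.76, 0.703, -1.757]
contact_force: [-5.8, 2.7, 16.5]
width: 10.7
```

Request:
{"op": "jog_arm", "data": {"commands": [0.135,-0.036,0.036,0.7,-0.06,-0.05,0,0.135,-0.034,0.038,0.7,-0.06,-0.05,0,0.135,-0.032,0.04,0.7,-0.06,-0.05,0]}}

```text
t: 9.75
tcp_pos: [548.0, -130.3, 136.7]
ee_rot: [1.904, 0.518, -1.898]
contact_force: [-4.3, 2.4, 15.9]
width: 10.5
```

```bash
python3 s.py
```

```text
toolx [ 0.0569 -0.0159 -0.9983] yaw -0.26
toolx [ 0.0087 -0.0202 -0.9998] yaw -1.018
[ 547.99697885 -130.27834511  136.68467886] [-4.3  2.4 15.9] [0.57 0.67 0.12]
```

Request:
{"op": "jog_arm", "data": {"commands": [0.135,-0.028,0.045,0.7,-0.05,-0.07,0,0.135,-0.024,0.047,0.7,-0.05,-0.07,0,0.135,-0.02,0.05,0.7,-0.05,-0.07,0,0.135,-0.016,0.05,0.7,-0.05,-0.07,0]}}

```text
t: 10.25
tcp_pos: [547.6, -129.6, 136.5]
ee_rot: [2.094, 0.258, -2.073]
contact_force: [-4.7, 3.7, 15.6]
width: 10.5
```

Request:
{"op": "jog_arm", "data": {"commands": [0.135,-0.012,0.052,0.7,-0.05,-0.07,0,0.135,-0.008,0.053,0.7,-0.05,-0.07,0,0.135,-0.004,0.054,0.7,-0.05,-0.07,0,0.135,0,0.055,0.5,-0.05,-0.06,0]}}

```text
t: 10.75
tcp_pos: [547.5, -129.0, 136.4]
ee_rot: [-2.224, 0.009, 2.18]
contact_force: [-2.7, 4.3, 16.0]
width: 10.3
```

```bash
python3 s.py
```

```text
toolx [ 0.0569 -0.0159 -0.9983] yaw -0.26
toolx [ 0.0201  0.0153 -0.9997] yaw -1.595
[ 547.45678097 -129.01462731  136.40447137] [-2.7  4.3 16. ] [0.25 0.75 0.14]
```

Request:
{"op": "jog_arm", "data": {"commands": [0.13,0,0.05,0.5,-0.05,0,0,0.13,0,0.05,0,-0.05,0,0,0.1,0,0.04,0,0,0,0,0.05,0,0.02,0,0,0,0,0,0,0,0,0,0,0]}}

```text
t: 11.38
tcp_pos: [548.0, -128.7, 138.6]
ee_rot: [-2.218, 0.071, 2.137]
contact_force: [-0.5, 0.7, -2.4]
width: 10.8
```

Request:
{"op": "jog_arm", "data": {"commands": [0,0,0,0,0,0,60,0,0,0,0,0,0,60,0,0,0,0,0,0,60,0,0,0,0,0,0,60,-0.5,0,0,0,0,0,60,-1,0,0,0,0,0,60,-0.8,0,0,0,0,0,60,0,0,0,0,0,0,60]}}

```text
t: 12.38
tcp_pos: [545.3, -130.1, 237.2]
ee_rot: [-2.224, 0.073, 2.132]
contact_force: [0.2, -0.1, 0.2]
width: 51.3
```

```bash
python3 s.py; python3 k.py 3
```

```text
toolx [ 0.0569 -0.0159 -0.9983] yaw -0.26
toolx [ 0.0426  0.0072 -0.9991] yaw -1.647
[ 545.32918447 -130.08386816  237.21535135] [ 0.2 -0.1  0.2] [-0.02  0.   -0.01]
tcp [ 545.32918447 -130.08386816  237.21535135] tool x [ 0.04257325  0.00715334 -0.99906774] tool y yaw -1.646673344481269 [ 0.20380475 -0.12604941  0.19428331] 51.346897667010715
scene red 210
ztop 157.86033886669628 centre (551.0067138671875, -129.49459838867188) mean [ 550.57662526 -129.45401688  156.99593223] size (12.248947143554688, 51.47456359863281) long yaw 3.0749326 => thin yaw 1.5041362
plane [ 625.38997586 -139.17539306  120.25073235] [ 0.01969408 -0.00450842  0.99979589] 5739
wrist red 1201
ztop 158.85438242404868 centre (549.8028564453125, -127.96930694580078) mean [ 550.1933947  -128.29945007  158.29157225] size (12.234772682189941, 50.40077590942383) long yaw 3.0698376 => thin yaw 1.4990412
plane [ 607.69622625 -131.19448589  122.12214521] [ 0.01924961 -0.00197489  0.99981276] 40311
```

View pics/wrist_3.png

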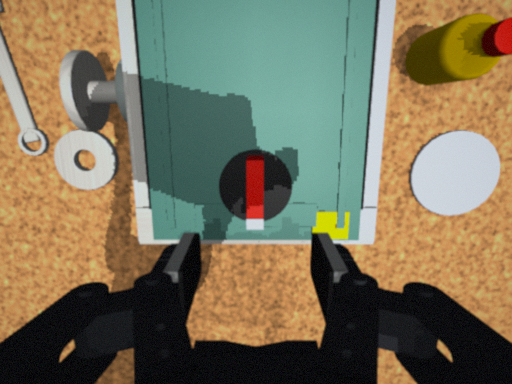

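The wing is now square to the free edge with its white end at the edge, so the knob is at about 1.57. The hatch is at about 0.019 and the bystanders are in place. The camera can't show whether the tongue bears or hinge friction alone holds the hatch, so I'll re-grip and lift lightly.

Request:
{"op": "jog_arm", "data": {"commands": [0.9,0,0,0,0,0,60,0.9,0,0,0,0,0,60,0.5,0,0,0,0,0,60,0.1,0,0,0,0,0,60]}}

```text
t: 12.98
tcp_pos: [545.9, -128.2, 129.5]
ee_rot: [-2.209, 0.07, 2.144]
contact_force: [-0.5, -0.0, 0.2]
width: 51.2
```

Request:
{"op": "jog_arm", "data": {"commands": [0,0,0,0,0,0,0,0,0,0,0,0,0,0,0,0,0,0,0,0,0,0,0,0,0,0,0,0]}}

```text
t: 13.48
tcp_pos: [545.8, -128.4, 130.0]
ee_rot: [-2.209, 0.07, 2.145]
contact_force: [-0.1, 0.7, -2.7]
width: 10.9
```

Request:
{"op": "jog_arm", "data": {"commands": [-0.03,0,0,0,0,0,0,-0.05,0,0,0,0,0,0]}}

```text
t: 13.72
tcp_pos: [545.7, -128.3, 130.1]
ee_rot: [-2.206, 0.07, 2.146]
contact_force: [6.4, -1.5, -16.9]
width: 10.8
```

Request:
{"op": "jog_arm", "data": {"commands": [-0.07,0,0,0,0,0,0,-0.07,0,0,0,0,0,0]}}

```text
t: 13.98
tcp_pos: [545.6, -128.4, 130.1]
ee_rot: [-2.202, 0.068, 2.15]
contact_force: [7.0, -1.5, -18.0]
width: 11.0
```

It held under 18 N of lift with only about 0.1 mm of motion, so the tongue does bear. Now I relax, release and retreat.

Request:
{"op": "jog_arm", "data": {"commands": [0,0,0,0,0,0,0,0,0,0,0,0,0,60,0,0,0,0,0,0,60,0,0,0,0,0,0,60,0,0,0,0,0,0,60,-0.6,0,0,0,0,0,60,-1,0,0,0,0,0,60,-1,0,0,0,0,0,60,0,0,0,0,0,0,60]}}

```text
t: 15.1
tcp_pos: [543.1, -129.5, 241.6]
ee_rot: [-2.208, 0.069, 2.145]
contact_force: [-0.7, -0.9, 0.8]
width: 51.3
```

```bash
python3 k.py 4; python3 -c "
from rig import bot
bot.close_job()"
```

```text
tcp [ 543.07231302 -129.49156722  241.6129207 ] tool x [ 0.02944823  0.01187555 -0.99949576] tool y yaw -1.6467101093483032 [-0.7069433  -0.90261236  0.76837789] 51.31813443880855
scene red 213
ztop 157.86951333907245 centre (550.170654296875, -129.5911102294922) mean [ 550.24736313 -129.43937681  156.87739415] size (12.4153413772583, 51.71358108520508) long yaw 3.0610301 => thin yaw 1.4902338
plane [ 624.69973757 -139.23729964  120.18901669] [ 0.0195442  -0.00441237  0.99979926] 5915
wrist red 1161
ztop 158.79153307451 centre (549.7992553710938, -128.20440673828125) mean [ 550.2968315  -128.32190805  158.24169109] size (11.674062728881836, 50.154502868652344) long yaw 3.0706 => thin yaw 1.4998037
plane [ 605.55143429 -131.06729967  122.12201507] [ 0.01904456 -0.00193729  0.99981676] 39150
the job is handed in; nothing more can be done
```

The hatch is shut and latched, and I handed the job in at about 15 s of the 58 s allowed. The hand-in gave no verdict, so the result rests on my own checks.

- **Closing:** I pushed the hatch down at the yellow pad to about 0.04 rad, with the knob still at about 0.19 rad. I then gripped the wing, pressed, and turned it clockwise to about 1.57 rad.
- **Force:** The turn was made at about 15–16 N. There was a brief peak of 18.9 N beforehand, when a sideways push of about 12 N had built up; I removed that before turning. The measured turning moment stayed below about 0.15 N m.
- **Latch:** A lift test at the wing with 18 N moved it only about 0.1 mm, so the tongue does bear on the frame edge.
- **Last look:** The cameras put the hatch at about 0.019 rad, against a limit of 0.029, and the knob at about 1.57 rad. The gripper was open and about 80 mm above the knob. The hatch angle is good to perhaps 0.01 rad, so that margin is modest.
- **Bystanders:** The oil bottle, spanner, blank and cutter ring looked untouched in the last picture I viewed, before the lift test. I did not measure their positions.

No check failed outright. The two cameras differ by about 1–2 mm on the wing's position and height.

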